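# Line up the jar range by height on the display board

### The job

Set up the range of jars on the display board for the stall: the biggest jar already stands at one end, so carry on from it with the four loose jars in order of height, the tallest next to it and each one shorter than the last, one standing upright on the middle of each free cork pad. They are glass, so set them down without dropping them or knocking any over, and leave the big jar and the white dish where they stand on the board.

Things in the scene. Friction and masses are not known exactly. Their poses are not given: they have to be found in the camera images.
- jar_108: loose glass jar of dark relish, straight-sided, 56 mm in diameter all the way up, 108 mm tall over its gold lid, paper label round it, 100 to 375 g; stands upright on the table; origin at the centre of its underside, z up along the jar (its turn about z means nothing). The four jars differ only in height.
- jar_88: loose glass jar of dark relish, straight-sided, 56 mm in diameter all the way up, 88 mm tall over its gold lid, paper label round it, 100 to 375 g; stands upright on the table; origin at the centre of its underside, z up along the jar (its turn about z means nothing). The four jars differ only in height.
- jar_68: loose glass jar of dark relish, straight-sided, 56 mm in diameter all the way up, 68 mm tall over its gold lid, paper label round it, 100 to 375 g; stands upright on the table; origin at the centre of its underside, z up along the jar (its turn about z means nothing). The four jars differ only in height.
- jar_48: loose glass jar of dark relish, straight-sided, 56 mm in diameter all the way up, 48 mm tall over its gold lid, paper label round it, 100 to 375 g; stands upright on the table; origin at the centre of its underside, z up along the jar (its turn about z means nothing). The four jars differ only in height.
- pad_1: round dark brown cork pad, 60 mm in diameter, one of four free pads in a row on the pale wooden display board (470 x 100 mm), next to pad_2 and an outer end pad; inlaid flush, no rim; its top is the board's top, 18 mm above the table; origin at the centre of its top, z up, y along the row (pad_1 towards pad_4, 78 mm apart), x across the board. Fixed board.
- pad_2: round dark brown cork pad, 60 mm in diameter, one of four free pads in a row on the pale wooden display board (470 x 100 mm), next to pad_1 and pad_3; inlaid flush, no rim; its top is the board's top, 18 mm above the table; origin at the centre of its top, z up, y along the row (pad_1 towards pad_4, 78 mm apart), x across the board. Fixed board.
- pad_3: round dark brown cork pad, 60 mm in diameter, one of four free pads in a row on the pale wooden display board (470 x 100 mm), next to pad_2 and pad_4; inlaid flush, no rim; its top is the board's top, 18 mm above the table; origin at the centre of its top, z up, y along the row (pad_1 towards pad_4, 78 mm apart), x across the board. Fixed board.
- pad_4: round dark brown cork pad, 60 mm in diameter, one of four free pads in a row on the pale wooden display board (470 x 100 mm), next to pad_3 and the other outer end pad; inlaid flush, no rim; its top is the board's top, 18 mm above the table; origin at the centre of its top, z up, y along the row (pad_1 towards pad_4, 78 mm apart), x across the board. Fixed board.
- big_jar: the biggest jar of the same range, 56 mm in diameter, 128 mm tall, already standing on the end pad at one end of the display board (78 mm beyond pad_1 or beyond pad_4, either may be); origin at the centre of its underside, z up. Stays where it is.
- ramekin: small white ceramic dish, 60 mm across its rim, 36 mm tall, loose, on the end pad at the other end of the board from the big jar; origin at the centre of its underside, z up. Stays where it is.

How it is judged (in metres and radians):
At the end, for the whole second after the job is handed in: Counting from the big jar, the four pads carry the 108, 88, 68 and 48 mm jars in that order, each within 12 mm of its pad's centre, standing on the board upright (within 0.08 rad), at rest and released; the big jar and the white dish are upright and within 15 mm of where they began (((horizontal distance between big_jar and pad_1 below 0.12 m and horizontal distance between jar_108 and pad_1 below 0.012 m and horizontal distance between jar_88 and pad_2 below 0.012 m and horizontal distance between jar_68 and pad_3 below 0.012 m and horizontal distance between jar_48 and pad_4 below 0.012 m and z of jar_108 in the frame of pad_1 below 0.005 m and z of jar_88 in the frame of pad_2 below 0.005 m and z of jar_68 in the frame of pad_3 below 0.005 m and z of jar_48 in the frame of pad_4 below 0.005 m) or (horizontal distance between big_jar and pad_4 below 0.12 m and horizontal distance between jar_108 and pad_4 below 0.012 m and horizontal distance between jar_88 and pad_3 below 0.012 m and horizontal distance between jar_68 and pad_2 below 0.012 m and horizontal distance between jar_48 and pad_1 below 0.012 m and z of jar_108 in the frame of pad_4 below 0.005 m and z of jar_88 in the frame of pad_3 below 0.005 m and z of jar_68 in the frame of pad_2 below 0.005 m and z of jar_48 in the frame of pad_1 below 0.005 m)) and angle between each of jar_108, jar_88, jar_68, jar_48, big_jar, ramekin's own z axis and vertical below 0.08 rad and linear speed of each of jar_108, jar_88, jar_68, jar_48 below 0.02 m/s and height (world z) of each of jar_108, jar_88, jar_68, jar_48 above 0.013 m and distance of each of big_jar, ramekin from where it was at the start of the episode below 0.015 m); the robot touches nothing.
It fails at once if a jar falls freely (faster than 0.6 m/s with no finger on it, a drop of about 2 cm) ((linear speed of jar_108 above 0.6 m/s and contact force between jar_108 and the fingers below 0.05 N) or (linear speed of jar_88 above 0.6 m/s and contact force between jar_88 and the fingers below 0.05 N) or (linear speed of jar_68 above 0.6 m/s and contact force between jar_68 and the fingers below 0.05 N) or (linear speed of jar_48 above 0.6 m/s and contact force between jar_48 and the fingers below 0.05 N)).
It fails at once if a jar or the dish is tipped over (by more than 0.7 rad) (angle between any of jar_108, jar_88, jar_68, jar_48, big_jar, ramekin's own z axis and vertical above 0.7 rad).
It fails at once if the big jar or the white dish is pushed more than 20 mm (distance of any of big_jar, ramekin from where it was at the start of the episode above 0.02 m).
It also fails if it takes over 96 s, if anything falls off the work surface, if the arm or the gripper's body presses on something with over 40 N, if the wrist force passes 120 N, or if a joint passes its speed limit or range.

### The arm

A 6-joint arm with a two-finger parallel gripper is mounted at the origin on the work surface. World frame = base frame: x ahead of the robot, y to its left, z up, the work surface at z = 0. Lengths are in m, angles in degrees, forces in N, time in s.
With the tool pointing down it reaches from about 0.25 to 0.725 m from the base axis. Payload 9.7 kg.
Tool frame: the origin (TCP) lies between the finger pads; the fingertips stand 25 mm ahead of it and the grasp point (between the pads) lies 6 mm ahead of it; z points along the fingers, y is the line along which they close (so a half turn about z gives the same grasp; the last joint's range is limited). The gripper opens to 85 mm and grips with 20 to 120 N. Pads are 22 mm wide; open, the fingers measure 114 mm over their backs; the gripper's body (76 mm by 85 mm) begins 54 mm behind the grasp point. The pads swing forward as they close: fully open they stand 13 mm farther back than shut.
Start: joints at [77.12, 4.979, 10.078, 95.1, 0, 90], TCP at [0.123, 0.536, 0.256] pointing down, gripper open.
Joint ranges: [-179.16, 179.16], [-48.56, 103.87], [-65.8, 70.77], [-126.05, 130.52], [-82.76, 87.17], [-180, 180]. Speed limits (degrees/s): [127.2, 127.2, 147.25, 180, 180, 180].

### API

Orientations are given as [roll, pitch, yaw] about the fixed x, y, z axes, in that order (R = Rz(yaw) Ry(pitch) Rx(roll)).
In Python, from workcell import bot, imaging gives the robot as it stands (bot), with the cameras (imaging).
- The arm moves only by the shell command python3 drive.py 'ROWS' [FORCE]. ROWS is rows parted by semicolons, their numbers by spaces, 1 to 5 of them, each of 5 numbers: dx, dy, dz in m, then a turn about the tool's z in degrees, then the finger opening in m; each row is the pose to reach, as a shift and turn from the pose commanded when the command began, along the tool's axes at that moment; what a row does not reach only later rows make up. A row lasts 1/12 s, in which the tool goes at most 0.0417 m and 7.16 degrees, less where a joint would pass 70% of its speed; a pose out of reach is approached as far as the arm can. The fingers move at their own pace and stop on an object; FORCE is the grip in N (left out, the last holds). Time passes only in rows, so rows that do not move let the fingers close. It prints the time, the measured TCP pose, the force, the opening and the grip force at its end.
- bot.get_obs(): the state, without advancing time (a new reading comes with each control period).
- imaging.camera(name): name is "scene" or "top" or "wrist"; returns the picture (384x512x3 uint8, blue, green, red); there is no depth.
- imaging.camera_info(name): a dict with "mtx" (3x3 intrinsics, pixels), "extrinsics" (4x4, takes a point from camera to world coordinates). Camera axes: x right, y down, z forward; pixel columns grow to the right and rows downward; lengths in m; the calibration is good to about 2 mm. A picture is of the moment at which its call begins: read the wrist's pose just before it. camera_info takes no time and is no camera call; for the wrist camera it gives the pose at the moment of the call.
- bot.job_done(): hands the job in; it is judged then, once.
The state is a dict: "time": time; "q": joint angles; "qd": joint speeds; "joint_efforts": joint torques, N m; "ee_pos": TCP position; "tcp_rot": TCP orientation; "wrist_force": force on the tool from outside, world axes, zero at the start; "torque": the same for the moment, N m; "opening": finger opening in m; "grasp_force": force on a finger pad.
Only numpy, scipy, OpenCV 4.12 (cv2) and the standard library are available. Lean on these libraries where they do the work, as an engineer would, in place of code of your own. Each camera call takes 0.05 s, during which the arm holds its last target. There are 200 camera calls.

## Working session

There is one attempt and no reset: what is moved stays moved. The work goes in short steps, Python scripts to look and compute and a shell command to move; the robot and the scene stay as the last step left them, time stands still between calls to the robot, and variables do not carry over. Pictures are saved under pics/ and viewed, at most 14 in all, crops included, and the job is handed in when it is done.

```bash
ls; mkdir -p pics; python3 - <<'E'
from workcell import bot, imaging
import cv2,numpy as np
print(bot.get_obs())
for n in("scene","top"):
    cv2.imwrite(f"pics/{n}0.png",imaging.camera(n)); i=imaging.camera_info(n); print(n,np.round(i["mtx"],1).tolist(),np.round(i["extrinsics"],4).tolist())
E
```

```text
drive.py
pics
workcell.py
{'time': 0.0, 'q': array([7.71186164e+01, 5.01127718e+00, 1.00346816e+01, 9.50988102e+01,
       1.24544275e-03, 9.00039007e+01]), 'qd': array([ 0.04702244,  0.1155136 ,  0.0233662 , -0.04655447, -0.00189667,
        0.0772569 ]), 'joint_efforts': array([ 2.11772473e-03, -5.20382309e+01,  4.64808798e+01,  1.59733160e-02,
        1.73679173e-04,  6.67503983e-06]), 'ee_pos': array([0.12256565, 0.53597524, 0.25558338]), 'tcp_rot': array([-1.79924594e+02, -1.24030801e-03,  1.67114714e+02]), 'wrist_force': array([-0.20251855, -0.11218035, -1.39180076]), 'torque': array([-0.02194912,  0.00418925, -0.02086669]), 'grasp_force': 0.0, 'opening': 0.0854821855981428}
scene [[368.1, 0.0, 263.1], [0.0, 368.1, 186.8], [0.0, 0.0, 1.0]] [[0.6198, 0.5532, -0.5566, 0.9466], [0.7846, -0.4481, 0.4285, -0.2561], [-0.0124, -0.7023, -0.7118, 0.5123], [0.0, 0.0, 0.0, 1.0]]
top [[470.2, 0.0, 248.1], [0.0, 470.2, 190.6], [0.0, 0.0, 1.0]] [[-0.0291, -0.9871, 0.1574, 0.4207], [-0.9986, 0.0356, 0.0383, -0.0024], [-0.0434, -0.1561, -0.9868, 0.959], [0.0, 0.0, 0.0, 1.0]]
```

View pics/scene0.png

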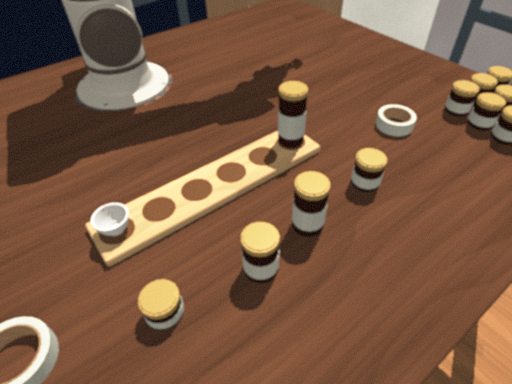

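View pics/top0.png

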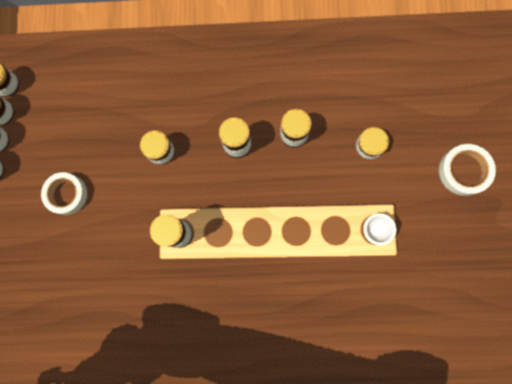

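Scene view: the big jar is at (292,115) and the dish at (111,220). The loose jars are at (161,300), (261,250), (310,200) and (370,168). In the top view their lids are at about (373,140), (296,125), (234,132) and (155,145), the pads at u≈217–336, v≈231, and the big jar is at the left end. Next I'll triangulate the lids and pads.

```bash
cat > h.py <<'E'
from workcell import bot, imaging
import cv2,numpy as np
def ray(info,uv):
    E=info["extrinsics"];K=info["mtx"]
    d=E[:3,:3]@np.linalg.solve(K,[uv[0],uv[1],1.]); return E[:3,3],d/np.linalg.norm(d)
def plane(info,uv,z):
    o,d=ray(info,uv); return o+d*(z-o[2])/d[2]
def tri(i1,u1,i2,u2):
    o1,d1=ray(i1,u1);o2,d2=ray(i2,u2)
    s=np.linalg.lstsq(np.c_[d1,-d2],o2-o1,rcond=None)[0]
    p,q=o1+s[0]*d1,o2+s[1]*d2; return (p+q)/2,np.linalg.norm(p-q)
def blobs(im,lo,hi,amin,amax,k=3):
    m=cv2.inRange(cv2.cvtColor(im,cv2.COLOR_BGR2HSV),lo,hi)
    m=cv2.morphologyEx(m,cv2.MORPH_OPEN,np.ones((k,k)))
    c,_=cv2.findContours(m,cv2.RETR_LIST,cv2.CHAIN_APPROX_NONE)
    return [(cv2.contourArea(x),cv2.fitEllipse(x),x) for x in c if amin<cv2.contourArea(x)<amax]
E
python3 - <<'E'
from h import *
for n,pts in(("scene",[(161,295),(261,235),(310,182),(370,157),(293,90),(210,200),(197,190),(60,300)]),("top",[(155,145),(234,132),(296,125),(373,140),(167,230),(296,231),(276,231),(276,300)])):
    im=cv2.imread(f"pics/{n}0.png");h=cv2.cvtColor(im,cv2.COLOR_BGR2HSV)
    print(n,[h[v,u].tolist() for u,v in pts])
    for a,e,c in blobs(im,(18,130,120),(30,255,255),150,3000): print(" lid",a,np.round(e[0],1),np.round(e[1],1),round(e[2]),cv2.boundingRect(c))
    for a,e,c in blobs(im,(0,40,20),(16,255,130),250,1500): print(" pad",a,np.round(e[0],1),np.round(e[1],1))
E
```

```text
scene [[22, 130, 239], [24, 111, 248], [23, 117, 246], [23, 121, 244], [22, 127, 239], [23, 86, 253], [13, 141, 152], [12, 149, 118]]
 lid 169.5 [495.9  77.1] [14.8 25.2] 78 (486, 69, 26, 18)
 pad 285.0 [446.9 364.2] [15.4 29.9]
 pad 657.5 [260.2 359. ] [13.7 80.5]
 pad 1122.5 [ 15.7 345.7] [33.6 49. ]
 pad 646.0 [ 89.9 335.7] [16.8 95.5]
 pad 630.0 [ 78.6 316.7] [14.1 87.2]
 pad 428.0 [438.9 277. ] [11.1 60.4]
 pad 790.0 [ 61.2 273.3] [15.9 93.1]
 pad 955.5 [380.2 214.1] [17.1 85.7]
 pad 266.5 [ 66.6 206.1] [ 5.9 68.8]
 pad 683.5 [ 83.5 165. ] [  9.7 110.4]
 pad 982.5 [449.8 157.7] [18.5 79.7]
 pad 336.0 [433.9 104.3] [10.3 51.7]
 pad 349.5 [214.1  87.1] [ 8.2 65.5]
 pad 381.5 [338.8  86.7] [ 9.7 67.6]
 pad 458.0 [287.5  55.3] [ 9.4 81.8]
top [[23, 151, 246], [23, 154, 245], [23, 153, 245], [23, 159, 245], [24, 139, 250], [13, 160, 166], [26, 95, 255], [12, 158, 132]]
 lid 781.5 [165.8 229.9] [30.9 32.3] 79 (150, 215, 33, 31)
 lid 610.5 [154.1 144.4] [27.5 28.4] 81 (140, 131, 29, 28)
 lid 630.5 [373.7 140.9] [27.8 29. ] 78 (360, 127, 29, 29)
 lid 675.5 [233.8 131.9] [28.7 30.1] 86 (
[... 167 characters left out ...]
9 270.9] [  3.8 133.1]
 pad 1294.5 [219.7 271.4] [ 12.4 152.3]
 pad 892.5 [489.6 264. ] [ 11.9 158.3]
 pad 736.5 [ 30.2 249. ] [14.6 70.7]
 pad 1236.5 [475.7 244.1] [24.2 82.9]
 pad 349.5 [ 19.5 216. ] [ 9.1 62.7]
 pad 1363.0 [472.4 205.8] [28.7 87.4]
 pad 308.0 [ 57.4 192.9] [18.1 26.9]
 pad 264.5 [ 76.5 190.8] [32.5 37.3]
 pad 1233.0 [ 92.5 146.1] [ 22.6 118.6]
 pad 1068.5 [190.1 141.3] [31.3 58.7]
 pad 672.0 [260.3 136.1] [26.4 38.5]
 pad 712.5 [324.4 131.4] [37.4 62.6]
 pad 292.5 [173.8 102.8] [ 7.1 71.2]
 pad 1118.0 [304.2 112. ] [ 30.4 164.6]
 pad 270.0 [499.1  99.8] [17.4 30.3]
 pad 445.0 [466.8  87.6] [ 9.8 86.1]
 pad 305.0 [459.4  62.5] [ 7.5 62.3]
 pad 464.0 [ 7.9 19.9] [18.5 35.9]
```

```bash
cat > m.py <<'E'
from h import *
I={n:imaging.camera_info(n) for n in("scene","top")}
P={n:cv2.imread(f"pics/{n}0.png") for n in I}
lid={}
for n,(lo,roi) in {"scene":((18,85,185),(130,70,400,330)),"top":((18,130,120),(130,100,400,250))}.items():
    x0,y0,x1,y1=roi;L=[]
    for a,e,c in blobs(P[n],lo,(30,255,255),250,3000):
        if x0<e[0][0]<x1 and y0<e[0][1]<y1: L.append((a,e))
    lid[n]=L
for a,e in lid["scene"]: print("s",a,np.round(e[0],1),np.round(e[1],1))
for at,et in lid["top"]:
    best=min(((tri(I["top"],et[0],I["scene"],es[0]),es[0]) for a,es in lid["scene"] if a<1500),key=lambda r:r[0][1])
    print("lid",np.round(et[0],1),np.round(best[1],1),np.round(best[0][0],4),round(best[0][1],4))
pad={}
for n,(x0,y0,x1,y1) in {"scene":(135,140,280,222),"top":(195,210,356,252)}.items():
    im=P[n][y0:y1,x0:x1]; pad[n]=[]
    for a,e,c in blobs(im,(0,60,20),(17,255,190),150,900):
        pad[n].append(np.add(e[0],(x0,y0))); print(n,a,np.round(pad[n][-1],1),np.round(e[1],1),np.round(plane(I[n],pad[n][-1],.018),4))
for p in pad["top"]:
    r=min((tri(I["top"],p,I["scene"],q) for q in pad["scene"]),key=lambda r:r[1]); print("pad",np.round(p,1),np.round(r[0],4),round(r[1],4))
E
python3 m.py
```

```text
s 1104.0 [158.1 297.5] [33.4 42.2]
s 905.0 [259.7 237.1] [30.4 38. ]
s 373.0 [140.2 233. ] [18.3 33.6]
s 654.0 [312.  183.5] [24.  34.8]
s 386.0 [242.  180.9] [10.8 59.1]
s 428.0 [371.1 157.6] [18.2 30.1]
s 303.0 [293.1  88. ] [13.8 28.2]
lid [165.8 229.9] [293.1  88. ] [0.4863 0.175  0.1436] 0.0003
lid [154.1 144.4] [371.1 157.6] [0.6624 0.2155 0.0643] 0.0002
lid [373.7 140.9] [158.1 297.5] [ 0.6574 -0.2198  0.0428] 0.0014
lid [233.8 131.9] [293.1  88. ] [0.6257 0.0444 0.2553] 0.0001
lid [296.  123.3] [259.7 237.1] [ 0.688  -0.0645  0.0829] 0.0003
scene 544.5 [158.3 208.9] [21.5 32.3] [ 0.4857 -0.1388  0.018 ]
scene 453.5 [196.3 189.5] [19.4 29.8] [ 0.4867 -0.0605  0.018 ]
scene 387.0 [230.7 171.9] [18.1 27.4] [0.4876 0.0174 0.018 ]
scene 486.5 [267.7 155.3] [26.2 33. ] [0.4945 0.1054 0.018 ]
top 558.0 [295.9 230.9] [26.6 26.8] [ 0.486  -0.0587  0.018 ]
top 551.0 [256.7 231.5] [26.2 26.9] [0.4874 0.0194 0.018 ]
top 574.5 [335.2 230.3] [26.7 27.4] [ 0.4849 -0.1366  0.018 ]
top 872.0 [213.1 227.7] [31.  38.8] [0.4979 0.1068 0.018 ]
pad [295.9 230.9] [ 0.4858 -0.0594  0.0167] 0.0013
pad [256.7 231.5] [0.4871 0.0186 0.0171] 0.0017
pad [335.2 230.3] [ 0.4847 -0.1377  0.0165] 0.0018
pad [213.1 227.7] [0.4969 0.1053 0.02  ] 0.0029
```

```bash
python3 - <<'E'
from h import *
t,s=imaging.camera_info("top"),imaging.camera_info("scene")
print(tri(t,(233.8,131.9),s,(312,183.5)))
E
python3 drive.py '0 0 0 7 .085; 0 0 0 14 .085; 0 0 0 21 .085; 0 0 0 28 .085; 0 0 0 35 .085' 30
python3 drive.py '0 0 0 7 .085; 0 0 0 14 .085; 0 0 0 21 .085; 0 0 0 28 .085; 0 0 0 35 .085'
python3 drive.py '0 0 0 7.11 .085; 0 0 0 7.11 .085'
python3 -c "
from h import *
o=bot.get_obs();print(o['time'],o['ee_pos'],o['tcp_rot'],o['q'])"
```

```text
(array([0.66979933, 0.05430609, 0.10363396]), np.float64(0.0004427159632780119))
time: 0.52
ee_pos: [0.1225, 0.536, 0.2559]
tcp_rot: [-180.0, 0.0, 131.8]
wrist_force: [0.6, -0.2, -0.3]
opening: 0.085
grasp_force: 0.0
time: 0.93
ee_pos: [0.1226, 0.536, 0.2559]
tcp_rot: [-180.0, 0.0, 96.8]
wrist_force: [0.3, 0.3, 0.2]
opening: 0.0853
grasp_force: 0.0
time: 1.1
ee_pos: [0.1226, 0.5361, 0.2559]
tcp_rot: [-180.0, 0.0, 89.7]
wrist_force: [-1.0, 0.5, -0.5]
opening: 0.0851
grasp_force: 0.0
1.1 [0.12256592 0.53605784 0.25587851] [-1.79991505e+02  4.29126465e-02  8.96803291e+01] [ 7.71215878e+01  4.99794569e+00  1.00533472e+01  9.50991346e+01
 -1.03893350e-03  1.67441262e+02]
```

```bash
R='python3 drive.py'
python3 drive.py '-.027 .0305 0 0 .085; -.054 .061 0 0 .085; -.081 .0915 0 0 .085; -.108 .122 0 0 .085; -.135 .1525 0 0 .085' >/dev/null
python3 drive.py '-.027 .0305 0 0 .085; -.054 .061 0 0 .085; -.081 .0915 0 0 .085; -.108 .122 0 0 .085; -.135 .1525 0 0 .085' >/dev/null
python3 drive.py '-.027 .0305 0 0 .085; -.054 .061 0 0 .085; -.081 .0915 0 0 .085; -.108 .122 0 0 .085; -.135 .1525 0 0 .085' >/dev/null
python3 drive.py '-.026 .03 0 0 .085; -.052 .06 0 0 .085; -.077 .0895 0 0 .085; -.077 .0895 0 0 .085; -.077 .0895 0 0 .085'
python3 -c "
from h import *
i=imaging.camera_info('wrist');print(i['mtx'].round(1).tolist(),i['extrinsics'].round(4).tolist())
cv2.imwrite('pics/w1.png',imaging.camera('wrist'))"
```

```text
time: 2.77
ee_pos: [0.6707, 0.0526, 0.2538]
tcp_rot: [-179.8, 0.0, 90.1]
wrist_force: [-0.2, 0.9, -0.3]
opening: 0.0845
grasp_force: 0.0
[[332.1, 0.0, 255.9], [0.0, 332.1, 191.0], [0.0, 0.0, 1.0]] [[1.0, 0.0024, -0.0027, 0.6694], [0.0015, -0.9627, -0.2705, 0.1215], [-0.0033, 0.2704, -0.9627, 0.3713], [0.0, 0.0, 0.0, 1.0]]
```

View pics/w1.png

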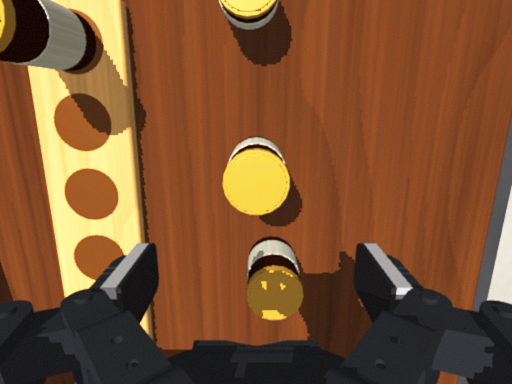

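```bash
python3 drive.py '0 0 .035 0 .085; 0 0 .07 0 .085; 0 0 .1 0 .085; 0 0 .13 0 .085; 0 0 .15 0 .085' >/dev/null
python3 drive.py '0 0 .014 0 .085; 0 0 .028 0 .085; 0 0 .028 0 .085'
python3 drive.py '0 0 0 0 .05; 0 0 0 0 .05; 0 0 0 0 .05; 0 0 0 0 .05; 0 0 0 0 .05' 40
python3 drive.py '0 0 0 0 .05; 0 0 0 0 .05; 0 0 0 0 .05; 0 0 0 0 .05; 0 0 0 0 .05'
```

```text
time: 3.48
ee_pos: [0.6675, 0.0554, 0.076]
tcp_rot: [-179.8, 0.0, 90.2]
wrist_force: [-0.6, -0.4, 0.0]
opening: 0.0846
grasp_force: 0.0
time: 3.9
ee_pos: [0.6703, 0.0547, 0.0804]
tcp_rot: [179.9, -0.0, 90.0]
wrist_force: [-0.7, 1.5, 6.5]
opening: 0.0549
grasp_force: 43.0
time: 4.32
ee_pos: [0.6703, 0.0547, 0.0804]
tcp_rot: [179.9, -0.0, 90.0]
wrist_force: [-1.0, 1.1, 6.6]
opening: 0.055
grasp_force: 43.0
```

```bash
python3 drive.py '0 0 -.01 0 .05; 0 0 -.025 0 .05; 0 0 -.04 0 .05; 0 0 -.045 0 .05; 0 0 -.045 0 .05'
python3 drive.py '.004 -.015 0 0 .05; .01 -.045 0 0 .05; .018 -.075 0 0 .05; .025 -.105 0 0 .05; .032 -.135 0 0 .05' >/dev/null
python3 drive.py '.006 -.025 0 0 .05; .009 -.04 0 0 .05; .01 -.047 0 0 .05; .01 -.047 0 0 .05; .01 -.047 0 0 .05'
python3 drive.py '0 0 .008 0 .05; 0 0 .015 0 .05; 0 0 .02 0 .05; 0 0 .022 0 .05; 0 0 .022 0 .05'
python3 -c "
from h import *
cv2.imwrite('pics/s2.png',imaging.camera('scene')[60:260,150:420])
cv2.imwrite('pics/w2.png',imaging.camera('wrist'))"
```

```text
time: 4.73
ee_pos: [0.6705, 0.0542, 0.1253]
tcp_rot: [179.8, -0.0, 90.0]
wrist_force: [0.4, 0.4, -3.3]
opening: 0.055
grasp_force: 43.2
time: 5.57
ee_pos: [0.4881, 0.0962, 0.1232]
tcp_rot: [180.0, 0.0, 90.0]
wrist_force: [0.2, 1.2, -2.2]
opening: 0.0553
grasp_force: 44.1
time: 5.98
ee_pos: [0.4874, 0.096, 0.1001]
tcp_rot: [-179.9, 0.0, 90.0]
wrist_force: [-0.4, -0.4, -3.6]
opening: 0.0551
grasp_force: 44.1
```

View pics/s2.png

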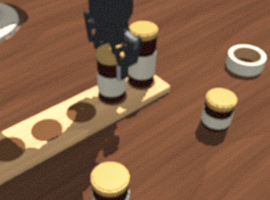

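View pics/w2.png

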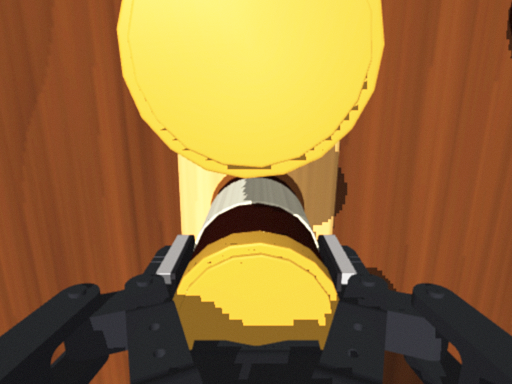

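The scene crop shows the 108 jar held upright just over its pad at (112,90), beside the big jar at (143,55). The wrist view shows it gripped squarely at (258,290), clear of the big jar's lid. I'll lower it until it touches.

```bash
python3 drive.py '0 0 .001 0 .05; 0 0 .002 0 .05; 0 0 .003 0 .05; 0 0 .003 0 .05'
python3 drive.py '0 0 .001 0 .05; 0 0 .002 0 .05; 0 0 .002 0 .05'
```

```text
time: 6.42
ee_pos: [0.4878, 0.0962, 0.0984]
tcp_rot: [180.0, -0.0, 90.0]
wrist_force: [-0.4, -0.7, -2.4]
opening: 0.0552
grasp_force: 44.3
time: 6.67
ee_pos: [0.4878, 0.0962, 0.0983]
tcp_rot: [179.9, -0.0, 90.0]
wrist_force: [-4.9, -2.0, 13.2]
opening: 0.0549
grasp_force: 45.8
```

```bash
python3 drive.py '0 0 -.001 0 .06; 0 0 -.001 0 .085; 0 0 -.001 0 .085; 0 0 -.001 0 .085; 0 0 -.001 0 .085'
python3 drive.py '0 0 -.02 0 .085; 0 0 -.055 0 .085; 0 0 -.09 0 .085; 0 0 -.125 0 .085; 0 0 -.16 0 .085' >/dev/null
python3 drive.py '-.023 .029 0 0 .085; -.046 .058 0 0 .085; -.069 .087 0 0 .085; -.092 .115 0 0 .085; -.115 .144 0 0 .085' >/dev/null
python3 drive.py '-.023 .029 0 0 .085; -.046 .055 0 0 .085; -.046 .055 0 0 .085; -.046 .055 0 0 .085'
python3 - <<'E'
from h import *
i=imaging.camera_info('wrist');im=imaging.camera('wrist');cv2.imwrite('pics/w3.png',im)
print(i['extrinsics'][:3,3])
for a,e,c in blobs(im,(18,130,120),(30,255,255),1500,20000): print(a,np.round(e[0],1),np.round(e[1],1),plane(i,e[0],.087))
E
```

```text
time: 7.08
ee_pos: [0.4877, 0.0962, 0.0971]
tcp_rot: [-180.0, 0.0, 90.0]
wrist_force: [-0.2, -0.2, -0.3]
opening: 0.0845
grasp_force: 0.0
time: 8.25
ee_pos: [0.6876, -0.0661, 0.2544]
tcp_rot: [-179.8, -0.0, 89.9]
wrist_force: [-0.2, 0.6, -0.4]
opening: 0.0849
grasp_force: 0.0
[0.68653483 0.00274976 0.37198804]
1768.0 [230.2 300.8] [46.6 48.6] [ 0.66001941 -0.18914162  0.087     ]
3005.5 [257.7 176. ] [61.7 62.1] [ 0.68702248 -0.06348589  0.087     ]
```

View pics/w3.png

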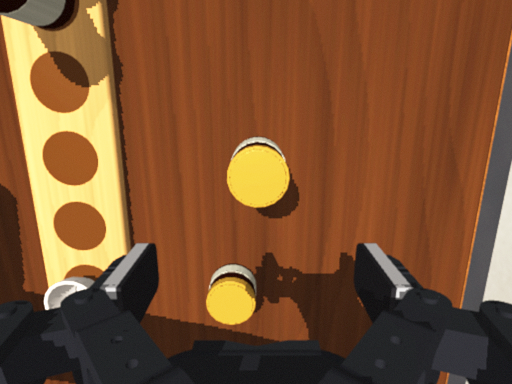

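The wrist view shows the 88 jar's lid at (258,176), which works out to (0.687, -0.0635). That matches the first triangulation, so I'll grasp it.

```bash
python3 drive.py '.001 0 .035 0 .085; .001 0 .07 0 .085; .001 0 .105 0 .085; .001 0 .135 0 .085; .001 0 .155 0 .085' >/dev/null
python3 drive.py '0 0 .02 0 .085; 0 0 .035 0 .085; 0 0 .041 0 .085; 0 0 .041 0 .085'
python3 drive.py '0 0 0 0 .05; 0 0 0 0 .05; 0 0 0 0 .05; 0 0 0 0 .05; 0 0 0 0 .05' 40
python3 drive.py '0 0 0 0 .05; 0 0 -.01 0 .05; 0 0 -.025 0 .05; 0 0 -.04 0 .05; 0 0 -.045 0 .05'
python3 drive.py '.006 -.015 0 0 .05; .018 -.045 0 0 .05; .03 -.075 0 0 .05; .042 -.105 0 0 .05; .054 -.135 0 0 .05' >/dev/null
python3 drive.py '.012 -.03 0 0 .05; .022 -.05 0 0 .05; .028 -.065 0 0 .05; .028 -.065 0 0 .05; .028 -.065 0 0 .05'
python3 drive.py '0 0 .008 0 .05; 0 0 .015 0 .05; 0 0 .02 0 .05; 0 0 .023 0 .05; 0 0 .023 0 .05'
```

```text
time: 9.05
ee_pos: [0.6855, -0.0628, 0.0608]
tcp_rot: [-179.9, -0.0, 90.1]
wrist_force: [-0.4, -0.1, -0.6]
opening: 0.085
grasp_force: 0.0
time: 9.47
ee_pos: [0.6875, -0.0637, 0.0635]
tcp_rot: [179.8, 0.0, 90.0]
wrist_force: [-1.2, 0.8, 6.5]
opening: 0.0552
grasp_force: 41.9
time: 9.88
ee_pos: [0.6875, -0.0639, 0.1095]
tcp_rot: [179.8, 0.0, 90.0]
wrist_force: [0.8, 0.8, -2.3]
opening: 0.0557
grasp_force: 43.0
time: 10.72
ee_pos: [0.4866, 0.0184, 0.1069]
tcp_rot: [179.9, 0.0, 90.0]
wrist_force: [0.6, 0.2, -2.3]
opening: 0.0552
grasp_force: 43.9
time: 11.13
ee_pos: [0.4865, 0.018, 0.0821]
tcp_rot: [-179.9, 0.0, 90.0]
wrist_force: [0.4, -0.8, -2.4]
opening: 0.0551
grasp_force: 44.0
```

```bash
python3 drive.py '0 0 .001 0 .05; 0 0 .002 0 .05; 0 0 .002 0 .05; 0 0 .003 0 .05; 0 0 .003 0 .05'
python3 drive.py '0 0 .001 0 .05; 0 0 .0015 0 .05; 0 0 .0015 0 .05'
cp /dev/null /tmp/x
```

```text
time: 11.55
ee_pos: [0.4869, 0.0182, 0.0814]
tcp_rot: [179.9, 0.0, 90.0]
wrist_force: [-3.3, 0.7, 7.7]
opening: 0.0551
grasp_force: 44.5
time: 11.8
ee_pos: [0.4869, 0.0182, 0.0813]
tcp_rot: [179.9, 0.0, 90.0]
wrist_force: [-8.8, -0.9, 19.5]
opening: 0.0557
grasp_force: 46.0
```

```bash
python3 drive.py '0 0 -.0015 0 .06; 0 0 -.0015 0 .085; 0 0 -.0015 0 .085; 0 0 -.0015 0 .085; 0 0 -.0015 0 .085'
python3 drive.py '0 0 -.02 0 .085; 0 0 -.055 0 .085; 0 0 -.09 0 .085; 0 0 -.13 0 .085; 0 0 -.17 0 .085' >/dev/null
python3 drive.py '.03 .027 0 0 .085; .06 .054 0 0 .085; .09 .081 0 0 .085; .12 .108 0 0 .085; .15 .135 0 0 .085' >/dev/null
python3 drive.py '.03 .027 0 0 .085; .047 .041 0 0 .085; .047 .041 0 0 .085; .047 .041 0 0 .085'
python3 - <<'E'
from h import *
i=imaging.camera_info('wrist');im=imaging.camera('wrist');cv2.imwrite('pics/w4.png',im)
for a,e,c in blobs(im,(18,130,120),(30,255,255),1000,20000): print(a,np.round(e[0],1),np.round(e[1],1),plane(i,e[0],.067))
j=imaging.camera_info('top');im=imaging.camera('top');cv2.imwrite('pics/t4.png',im)
for a,e,c in blobs(im,(18,130,120),(30,255,255),300,3000): print(a,np.round(e[0],1),[plane(j,e[0],z).round(4) for z in(.068,.126,.106)])
E
```

```text
time: 12.22
ee_pos: [0.4866, 0.0182, 0.0801]
tcp_rot: [-180.0, -0.0, 90.0]
wrist_force: [0.2, 0.5, -0.4]
opening: 0.0851
grasp_force: 0.0
time: 13.38
ee_pos: [0.663, 0.2163, 0.2483]
tcp_rot: [-179.9, 0.1, 90.1]
wrist_force: [0.6, -0.4, 0.4]
opening: 0.0847
grasp_force: 0.0
3622.5 [ 26.6 250.2] [63.6 75.8] [0.43502307 0.1398712  0.067     ]
2730.5 [256.3 175.1] [58.8 59.2] [0.66132172 0.21631866 0.067     ]
646.5 [168.  228.6] [array([0.4948, 0.1874, 0.068 ]), array([0.49 , 0.175, 0.126]), array([0.4916, 0.1793, 0.106 ])]
760.0 [256.3 227.7] [array([0.4912, 0.0188, 0.068 ]), array([0.4866, 0.0174, 0.126 ]), array([0.4882, 0.0179, 0.106 ])]
806.0 [211.8 228.1] [array([0.4932, 0.1034, 0.068 ]), array([0.4884, 0.0965, 0.126 ]), array([0.4901, 0.0988, 0.106 ])]
597.0 [153.9 144.2] [array([0.6619, 0.215 , 0.068 ]), array([0.6462, 0.2009, 0.126 ]), array([0.6516, 0.2058, 0.106 ])]
630.5 [373.5 140.8] [array([ 0.6513, -0.2128,  0.068 ]), array([ 0.6363, -0.1991,  0.126 ]), array([ 0.6415, -0.2038,  0.106 ])]
```

View pics/t4.png

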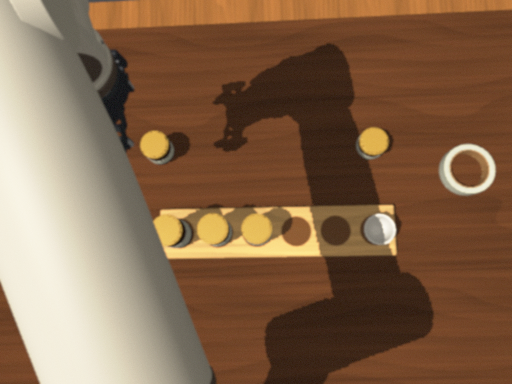

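Top view: 108 at (212,228) and 88 at (256,228) stand on their pads, both within 2 mm. The 68 jar is at (154,144) and the 48 jar at (373,141). Next I'll take the 68.

```bash
python3 drive.py '0 -.001 .035 0 .085; 0 -.001 .07 0 .085; 0 -.001 .105 0 .085; 0 -.001 .135 0 .085; 0 -.001 .16 0 .085' >/dev/null
python3 drive.py '0 0 .02 0 .085; 0 0 .035 0 .085; 0 0 .042 0 .085; 0 0 .042 0 .085'
python3 drive.py '0 0 0 0 .05; 0 0 0 0 .05; 0 0 0 0 .05; 0 0 0 0 .05; 0 0 0 0 .05' 40
python3 drive.py '0 0 0 0 .05; 0 0 -.01 0 .05; 0 0 -.025 0 .05; 0 0 -.04 0 .05; 0 0 -.045 0 .05'
python3 drive.py '-.015 0 0 0 .05; -.045 0 0 0 .05; -.08 0 0 0 .05; -.115 0 0 0 .05; -.15 0 0 0 .05' >/dev/null
python3 drive.py '-.035 0 0 0 .05; -.07 0 0 0 .05; -.1 0 0 0 .05; -.12 0 0 0 .05; -.1255 0 0 0 .05'
python3 drive.py '0 -.015 0 0 .05; 0 -.045 0 0 .05; 0 -.075 0 0 .05; 0 -.105 0 0 .05; 0 -.135 0 0 .05' >/dev/null
python3 drive.py '0 -.02 0 0 .05; 0 -.035 0 0 .05; 0 -.041 0 0 .05; 0 -.041 0 0 .05; 0 -.041 0 0 .05'
python3 drive.py '0 0 .008 0 .05; 0 0 .015 0 .05; 0 0 .02 0 .05; 0 0 .022 0 .05; 0 0 .022 0 .05'
```

```text
time: 14.23
ee_pos: [0.6606, 0.2141, 0.0474]
tcp_rot: [-179.9, 0.0, 90.0]
wrist_force: [0.3, 0.6, -0.6]
opening: 0.085
grasp_force: 0.0
time: 14.65
ee_pos: [0.6626, 0.2154, 0.0505]
tcp_rot: [179.8, -0.0, 90.0]
wrist_force: [-0.4, -0.8, 5.6]
opening: 0.0555
grasp_force: 42.9
time: 15.07
ee_pos: [0.6624, 0.2156, 0.0965]
tcp_rot: [179.8, -0.1, 90.0]
wrist_force: [0.2, 0.2, -1.7]
opening: 0.0555
grasp_force: 42.8
time: 15.9
ee_pos: [0.661, -0.0642, 0.0927]
tcp_rot: [-179.9, 0.0, 89.8]
wrist_force: [-0.4, 1.1, -0.9]
opening: 0.0556
grasp_force: 42.8
time: 16.73
ee_pos: [0.4862, -0.0602, 0.0934]
tcp_rot: [179.9, 0.0, 90.0]
wrist_force: [-0.4, 0.2, -1.5]
opening: 0.0553
grasp_force: 43.5
time: 17.15
ee_pos: [0.4853, -0.0602, 0.0701]
tcp_rot: [-179.9, -0.0, 90.0]
wrist_force: [0.4, 0.1, -1.8]
opening: 0.055
grasp_force: 43.5
```

```bash
python3 drive.py '0 0 .001 0 .05; 0 0 .002 0 .05; 0 0 .003 0 .05; 0 0 .004 0 .05; 0 0 .004 0 .05'
```

```text
time: 17.57
ee_pos: [0.4859, -0.0604, 0.0684]
tcp_rot: [179.9, 0.0, 90.0]
wrist_force: [-4.3, 0.3, 6.7]
opening: 0.0551
grasp_force: 44.2
```

```bash
python3 drive.py '0 0 0 0 .06; 0 0 0 0 .085; 0 0 0 0 .085; 0 0 0 0 .085; 0 0 0 0 .085'
python3 drive.py '0 0 -.02 0 .085; 0 0 -.055 0 .085; 0 0 -.09 0 .085; 0 0 -.13 0 .085; 0 0 -.17 0 .085' >/dev/null
python3 drive.py '-.027 .029 0 0 .085; -.054 .058 0 0 .085; -.081 .087 0 0 .085; -.108 .116 0 0 .085; -.135 .145 0 0 .085' >/dev/null
python3 drive.py '-.025 .027 0 0 .085; -.025 .027 0 0 .085; -.025 .027 0 0 .085; -.025 .027 0 0 .085'
python3 - <<'E'
from h import *
i=imaging.camera_info('wrist');im=imaging.camera('wrist');cv2.imwrite('pics/w5.png',im)
for a,e,c in blobs(im,(18,130,120),(30,255,255),1000,20000): print(a,np.round(e[0],1),np.round(e[1],1),plane(i,e[0],.047))
E
```

```text
time: 17.98
ee_pos: [0.4857, -0.0603, 0.0673]
tcp_rot: [180.0, 0.0, 90.0]
wrist_force: [0.0, 0.7, 0.4]
opening: 0.085
grasp_force: 0.0
time: 19.15
ee_pos: [0.6576, -0.2202, 0.2365]
tcp_rot: [-179.9, -0.0, 90.0]
wrist_force: [-0.3, 0.4, 0.7]
opening: 0.0852
grasp_force: 0.0
2600.5 [256.5 171.8] [57.5 57.7] [ 0.65633022 -0.21858882  0.047     ]
```

View pics/w5.png

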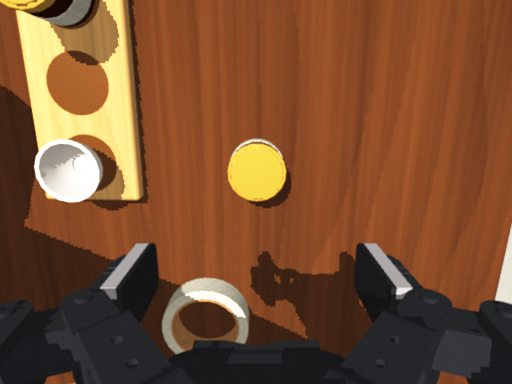

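```bash
python3 drive.py '.001 -.001 .035 0 .085; .001 -.001 .07 0 .085; .001 -.001 .105 0 .085; .001 -.001 .135 0 .085; .001 -.001 .16 0 .085' >/dev/null
python3 drive.py '0 0 .02 0 .085; 0 0 .033 0 .085; 0 0 .04 0 .085; 0 0 .04 0 .085'
python3 drive.py '0 0 0 0 .05; 0 0 0 0 .05; 0 0 0 0 .05; 0 0 0 0 .05; 0 0 0 0 .05' 40
python3 drive.py '0 0 0 0 .05; 0 0 -.01 0 .05; 0 0 -.025 0 .05; 0 0 -.04 0 .05; 0 0 -.045 0 .05'
python3 drive.py '.015 0 0 0 .05; .045 0 0 0 .05; .07 0 0 0 .05; .0815 0 0 0 .05; .0815 0 0 0 .05'
python3 drive.py '0 -.015 0 0 .05; 0 -.045 0 0 .05; 0 -.075 0 0 .05; 0 -.105 0 0 .05; 0 -.135 0 0 .05' >/dev/null
python3 drive.py '0 -.02 0 0 .05; 0 -.032 0 0 .05; 0 -.037 0 0 .05; 0 -.037 0 0 .05; 0 -.037 0 0 .05'
python3 drive.py '0 0 .008 0 .05; 0 0 .015 0 .05; 0 0 .02 0 .05; 0 0 .022 0 .05; 0 0 .022 0 .05'
```

```text
time: 19.95
ee_pos: [0.6561, -0.2186, 0.0372]
tcp_rot: [-180.0, -0.0, 90.0]
wrist_force: [0.2, 0.3, 0.7]
opening: 0.0851
grasp_force: 0.0
time: 20.37
ee_pos: [0.6577, -0.2195, 0.0395]
tcp_rot: [179.8, 0.0, 90.0]
wrist_force: [-0.8, 0.5, 6.2]
opening: 0.0549
grasp_force: 42.6
time: 20.78
ee_pos: [0.6577, -0.2196, 0.0857]
tcp_rot: [179.8, 0.1, 90.0]
wrist_force: [-0.3, 0.4, -0.3]
opening: 0.0551
grasp_force: 42.6
time: 21.2
ee_pos: [0.6566, -0.1348, 0.082]
tcp_rot: [-180.0, -0.0, 90.2]
wrist_force: [0.4, -0.3, -0.9]
opening: 0.0553
grasp_force: 42.6
time: 22.03
ee_pos: [0.4853, -0.1381, 0.0825]
tcp_rot: [180.0, 0.0, 90.0]
wrist_force: [0.5, -0.9, -1.1]
opening: 0.0551
grasp_force: 42.9
time: 22.45
ee_pos: [0.4844, -0.1376, 0.0591]
tcp_rot: [-179.9, -0.0, 90.0]
wrist_force: [-0.0, 0.2, -1.1]
opening: 0.0552
grasp_force: 42.9
```

```bash
python3 drive.py '0 0 .001 0 .05; 0 0 .002 0 .05; 0 0 .003 0 .05; 0 0 .004 0 .05; 0 0 .004 0 .05'
```

```text
time: 22.87
ee_pos: [0.4849, -0.1378, 0.0574]
tcp_rot: [179.9, 0.0, 90.0]
wrist_force: [-3.6, 1.2, 6.8]
opening: 0.055
grasp_force: 43.8
```

Contact. Next I'll release, rise, move away to the outer side and check.

```bash
python3 drive.py '0 0 0 0 .06; 0 0 0 0 .085; 0 0 0 0 .085; 0 0 0 0 .085; 0 0 0 0 .085'
python3 drive.py '0 0 -.02 0 .085; 0 0 -.055 0 .085; 0 0 -.09 0 .085; 0 0 -.13 0 .085; 0 0 -.17 0 .085' >/dev/null
python3 drive.py '-.04 0 0 0 .085; -.08 0 0 0 .085; -.12 0 0 0 .085; -.16 0 0 0 .085; -.2 0 0 0 .085'
python3 - <<'E'
from h import *
j=imaging.camera_info('top');im=imaging.camera('top');cv2.imwrite('pics/t6.png',im);cv2.imwrite('pics/s6.png',imaging.camera('scene'))
for (a,e,c),z in zip(sorted([b for b in blobs(im,(18,130,80),(30,255,255),300,3000) if b[1][0][1]>200],key=lambda b:b[1][0][0]),(.146,.126,.106,.086,.066)): print(a,np.round(e[0],1),plane(j,e[0],z-.003).round(4))
E
```

```text
time: 23.28
ee_pos: [0.4847, -0.1378, 0.0562]
tcp_rot: [-180.0, -0.0, 90.0]
wrist_force: [0.4, 0.7, 0.1]
opening: 0.0853
grasp_force: 0.0
time: 24.12
ee_pos: [0.4845, -0.3396, 0.2263]
tcp_rot: [180.0, 0.0, 90.0]
wrist_force: [0.7, -0.2, 0.5]
opening: 0.0846
grasp_force: 0.0
795.0 [166. 230.] [0.4863 0.1749 0.143 ]
800.5 [211.9 227.6] [0.4894 0.0966 0.123 ]
763.5 [256.1 227.6] [0.4886 0.0183 0.103 ]
716.5 [298.7 227.8] [ 0.4871 -0.0603  0.083 ]
675.5 [339.3 228.1] [ 0.4857 -0.1381  0.063 ]
```

View pics/t6.png

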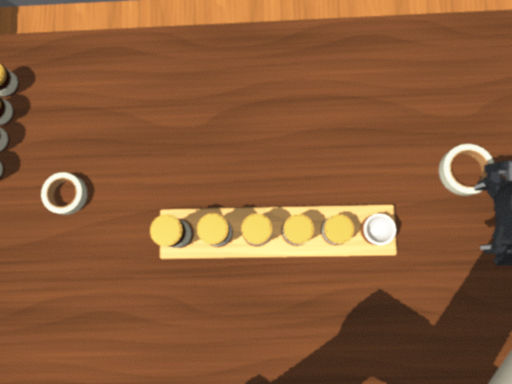

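View pics/s6.png

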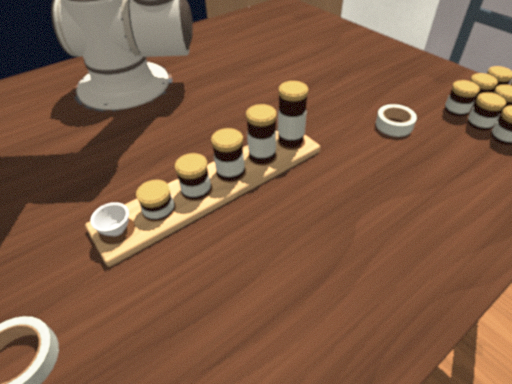

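Both views show the jars upright and stepping down from the big jar: scene lids at (262,115), (227,140), (192,163) and (154,190). Each is within about 2 mm of its pad, and the big jar and dish haven't moved.

```bash
python3 -c "
from workcell import bot, imaging
print(bot.job_done())"
```

```text
the job is handed in; nothing more can be done
None
```

The job is handed in at about 24 s on the robot's clock: the 108, 88, 68 and 48 mm jars stand upright in that order from the big jar, each measured within about 2 mm of its pad's centre, with the big jar and dish unmoved (no verdict was returned).

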